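# Twist the sample cup home and close its keeper

## Task

The steel sample cup sticks half-way in its spring-loaded socket. Press it down while giving it about a quarter turn by its grip plate, until its collar sits fully home on the socket block, then swing the keeper arm in over the collar as far as it goes and let go. Leave the small beaker and the amber vial nearby where they stand.

Things in the scene. Friction and masses are not known exactly. Their poses are not given: they have to be found in the camera images.
- holder: Fixed cup socket: a square aluminium block 64 x 64 x 40 mm on a dark steel base plate 104 x 120 x 8 mm, placed and turned anyhow. Origin on the worktop below the bore's axis, z up. Block top 48 mm above the worktop; bore 40 mm wide, 34 mm deep. Four spring plungers with rubber noses squeeze the cup in the bore. A post 14 mm thick at x = -26, y = -46 mm carries the keeper arm.
- socket_rim (a point): Point on the bore's axis, level with the block's top face, 48 mm above the worktop; axes as the holder's.
- cup: Loose steel sample cup, about 0.15 kg, that starts upright in the bore, its collar 9 to 11 mm above the block. Origin at the centre of its foot, z up. Below the collar 36 mm wide, 30 mm long; collar 58 mm wide, 30 to 35 mm above the foot; rim 36.6 mm wide, up to 42 mm. Seated, the collar rests on the block, foot 18 mm above the worktop. It stays where it is left, also part-way.
- cup_grip (a point): Centre of the upright grip plate on two legs over the cup's mouth, 62 mm above the foot; plate 36 mm long (cup's x), 9 mm thick (cup's y), 50 to 74 mm above the foot.
- cup_seat (a point): Centre of the collar's underside, 30 mm above the cup's foot; fully home it meets socket_rim. Pushed straight down the cup sticks (it takes about 20 to 40 N). While it is being turned, either way (about 0.2 to 0.5 N m), it needs much less: about 6 to 15 N if turned 1.4 rad over the whole way down.
- collar_edge (a point): Point of the collar's underside edge in line with the grip plate, 29 mm from the cup's axis along its x; shows how far the cup has been turned.
- keeper (a joint): Angle of the keeper arm about its upright post (rad): 0 = closed over the collar, at its stop, arm pointing along the holder's +y; grows to 1.9 as it opens, anticlockwise from above, to the holder's -x. Starts at 0.9 to 1.6. Light friction; stays where left. Steel arm 62 x 12 x 7 mm, underside 55 mm above the worktop, 2 mm over the collar of a seated cup; a proud cup blocks it.
- keeper_pin (a point): Top of the thumb pin on the arm, 86 mm above the worktop, 55 mm from the post's axis. The pin is 8 mm thick and stands up 24 mm from the arm's upper face; about 1 to 2 N on it moves the arm.
- small_beaker: Bystander: clear glass beaker, 54 mm wide, 68 mm high; origin at the centre of its underside.
- vial: Bystander: small amber bottle with a black cap, 28 mm wide, 50 mm high; origin at the centre of its underside.

How it is judged (in metres and radians):
On the way, in this order (a step that is already met when the one before it is completed fails the run):
1. the cup has been turned some 20 degrees or more while its collar still stands at least 2.5 mm above the block (distance of collar_edge from where it was at the start of the episode above 0.013 m and z of cup_seat in the frame of socket_rim between 0.0025 and 0.0125 m and horizontal distance between cup_seat and socket_rim below 0.003 m), for 0.05 s.
2. the collar sits on the block (z of cup_seat in the frame of socket_rim below 0.0018 m and horizontal distance between cup_seat and socket_rim below 0.003 m), for 0.2 s.
3. the keeper is closed over the collar (all of step 2 and value of joint keeper below 0.1 rad), for 0.2 s.
At the end, for the whole second after the job is handed in: The cup's collar sits on the socket block (its underside within 1.8 mm of the block's top face, centred within 3 mm, upright within 0.05 rad), the keeper arm is closed over it (within 0.1 rad of its stop), and the cup is at rest (all of step 3 and angle between cup's own z axis and vertical below 0.05 rad and linear speed of cup below 0.01 m/s); the robot touches nothing.
It fails at once if the beaker is moved by more than 30 mm or tipped over (distance of small_beaker from where it was at the start of the episode above 0.03 m or angle between small_beaker's own z axis and vertical above 0.5 rad).
It fails at once if the vial is moved by more than 30 mm or tipped over (distance of vial from where it was at the start of the episode above 0.03 m or angle between vial's own z axis and vertical above 0.5 rad).
It also fails if it takes over 51 s, if anything falls off the work surface, if the arm or the gripper's body presses on something with over 40 N, if the wrist force passes 120 N, or if a joint passes its speed limit or range.

## Robot

A 7-joint arm with a two-finger parallel gripper is mounted at the origin on a cart in front of the work surface, level with it; the furniture and walls round the work are solid. World frame = base frame: x ahead of the robot, y to its left, z up, the work surface at z = 0. Lengths are in mm, angles in degrees, forces in N, time in s.
With the tool pointing down it reaches from about 400 to 850 mm from the base axis. Payload 4.4 kg.
Tool frame: the origin (TCP) lies at the centre of the arm's flange, where the gripper is bolted on; the fingertips stand 199 mm ahead of it and the grasp point (between the pads) lies 180 mm ahead of it; x points along the fingers, z is the direction in which the jaws open and shut, and the axes are right-handed (so a half turn about x gives the same grasp; the last joint's range is limited). The gripper opens to 94 mm and grips with 3 to 60 N. Pads are 16 mm wide; open, the fingers measure 119 mm over their backs; the gripper's body (75 mm by 177 mm) begins 78 mm behind the grasp point.
Start: joints at [71.23, 36.005, 2.206, 86.941, -1.547, 57.084, -1.146], TCP at [168.254, -627.858, 404.678] pointing down, gripper open.
Joint ranges: [-175.42, 175.42], [-21.48, 121.26], [-71.46, 75.88], [10.55, 141.38], [-63.04, 243.04], [13.31, 113.54], [-168.57, 168.57]. Speed limits (degrees/s): [147.25, 147.25, 180, 180, 180, 180, 180].

## Interface

Orientations are given as a 3x3 rotation matrix whose columns are the frame's x, y, z axes.
In Python, from cell import read_state, get_image, camera_info, hand_in, spot_in, tip_of gives the robot as it stands. The module is installed in compiled form; this text tells all that it offers.
- The arm moves only by the tool carry_out, never from a script. Its argument "moves" is a list of rows, each a list of 7 numbers: the turn, a rotation vector about the tool's x, y, z in degrees, then the shift along the tool's x, y, z in mm, then the finger opening in mm, from 0 to 94. A call has 1 to 12 rows; each row is the pose to reach, as a shift and turn from the pose measured when the call began, along the tool's axes at that moment; what a row does not reach only later rows make up. A row lasts 1/10 s, in which the tool goes at most 50 mm and 8.59 degrees, less where a joint would pass 70% of its speed; a pose out of reach is approached as far as the arm can. A call with a gripper value outside its range is refused whole. The fingers move at their own pace and stop on an object; "squeeze" is the grip in N (left out, the last holds). Time passes only in rows, so rows that repeat a pose let the fingers close. It gives the time, the measured TCP pose, the force and the opening at its end, in the units of the state.
- read_state(): the state, without advancing time (a new reading comes with each control period).
- get_image(name): name is "side" or "top" or "wrist"; returns (picture, depth): 384x512x3 uint8, red, green, blue; 384x512 float32, mm along the optical axis (not along the pixel's ray), 0 where there is no reading.
- camera_info(name): a dict with "fx", "fy", "cx", "cy" (pixels), "dist" ([k1, k2, p1, p2, k3] as OpenCV has them; the pictures are not rectified), "R" (3x3) and "t" (3): a world point X has camera coordinates R X + t. Camera axes: x right, y down, z forward; pixel columns grow to the right and rows downward; lengths in mm; the calibration is good to about 2 mm. A picture is of the moment at which its call begins: read the wrist's pose just before it. camera_info takes no time and is no camera call; for the wrist camera it gives the pose at the moment of the call.
- hand_in(): hands the job in, once; it reports no verdict.
Trained networks look in the newest picture that a camera, given by its name, has taken for a name from the list of things; names that differ only in an ending like _2 or _b are one class to them, and where a whole thing is asked for, a point or a joint stands for the part that bears it (a point fixed in the world has none). Each returns a list of dicts, best first, with "confidence" (0 to 1); they miss things now and then, are a little off and sometimes report something else, mostly with a low value. They report only what shows in the picture. A call takes as long as a camera call.
- spot_in(camera, thing): "uv" ([column, row] in pixels, amid what is visible of it).
- tip_of(camera, thing): "uv" ([column, row] in pixels: a listed point, or the origin of a listed thing).
The state is a dict: "time": time; "q": joint angles; "qvel": joint speeds; "joint_torque": joint torques, N m; "tcp_pos": TCP position; "tool_rot": TCP orientation; "contact_force": force on the tool from outside, world axes, zero at the start; "moment": the same for the moment, N m; "width": opening from 0.0 (shut) to 1.0 (fully open).
Only numpy, scipy, OpenCV 4.12 (cv2) and the standard library are available. Lean on these libraries where they do the work, as an engineer would, in place of code of your own. Each camera call takes 0.05 s, during which the arm holds its last target.

## Working session

There is one attempt and no reset: what is moved stays moved. The work goes in short steps, Python scripts to look and compute and a tool call to move; the robot and the scene stay as the last step left them, time stands still between calls to the robot, and variables do not carry over. Pictures are saved under pics/ and viewed, and the job is handed in when it is done.

Besides the shell and the picture viewer there is one more tool, called as a command line: name --pt "numbers of a row" for each row, then --argument value for the rest. carry_out: Moves the arm, as the interface text tells. Its arguments: {"type":"object","properties":{"moves":{"type":"array","items":{"type":"array","items":{"type":"number"}}},"squeeze":{"type":"number"}},"required":["moves"]}

```bash
mkdir -p pics
cat > h.py <<'E'
import numpy as np, cv2
from cell import *
def grab(n,tag):
    ci=camera_info(n); im,d=get_image(n)
    cv2.imwrite(f'pics/{tag}.png',im[:,:,::-1]); np.savez(f'pics/{tag}.npz',d=d,R=ci['R'],t=ci['t'])
    return im,d,ci
def ray(ci,uv):
    K=np.array([[ci['fx'],0,ci['cx']],[0,ci['fy'],ci['cy']],[0,0,1.]])
    p=cv2.undistortPoints(np.array([[uv]],float),K,np.array(ci['dist'],float))[0,0]
    R=np.array(ci['R']);t=np.array(ci['t'])
    return -R.T@t, R.T@np.array([p[0],p[1],1.])
def atz(ci,uv,z):
    o,d=ray(ci,uv); return o+d*(z-o[2])/d[2]
def atd(ci,uv,dep):
    o,d=ray(ci,uv); return o+d*dep
def proj(ci,X):
    K=np.array([[ci['fx'],0,ci['cx']],[0,ci['fy'],ci['cy']],[0,0,1.]])
    r,_=cv2.Rodrigues(np.array(ci['R'],float))
    return cv2.projectPoints(np.array(X,float).reshape(-1,1,3),r,np.array(ci['t'],float),K,np.array(ci['dist'],float))[0][:,0]
E
python3 - <<'E'
from h import *
s=read_state();print(s['time'],s['tcp_pos'],np.round(s['tool_rot'],3).tolist())
for n in ['top','side','wrist']:
    im,d,ci=grab(n,n+'0')
    print(n,'cam at',np.round(ray(ci,(256,192))[0]),np.round(ray(ci,(256,192))[1],2))
    for th in ['cup','keeper_pin','cup_grip','small_beaker','vial','holder','collar_edge','socket_rim']:
        r=tip_of(n,th)[:1]
        for x in r:
            uv=x['uv'];print(th,np.round(uv),round(x['confidence'],2),end=' ')
            z={'keeper_pin':86,'cup_grip':90,'cup':28,'collar_edge':58,'socket_rim':48}.get(th,0)
            print(np.round(atz(ci,uv,z)))
print(read_state()['time'])
E
```

```text
0.0 [ 168.15885214 -627.55647084  403.7623199 ] [[-0.001, 0.966, 0.259], [0.002, 0.259, -0.966], [-1.0, -0.0, -0.002]]
top cam at [361. 300. 924.] [ 0.17  0.   -0.99]
cup [263. 217.] 0.81 [457. 289.  28.]
keeper_pin [295. 244.] 0.56 [398. 229.  86.]
cup_grip [265. 214.] 0.98 [457. 285.  90.]
small_beaker [219. 168.] 0.58 [570. 383.   0.]
vial [266. 153.] 0.58 [603. 279.   0.]
holder [264. 219.] 0.56 [456. 287.   0.]
collar_edge [264. 205.] 0.74 [480. 286.  58.]
socket_rim [266. 216.] 0.76 [457. 283.  48.]
side cam at [354. 719. 814.] [ 0.17 -0.48 -0.86]
keeper_pin [318. 169.] 0.73 [392. 217.  86.]
cup_grip [283. 183.] 0.71 [452. 279.  90.]
small_beaker [211. 222.] 0.74 [587. 373.   0.]
vial [220. 183.] 0.65 [606. 273.   0.]
holder [278. 206.] 0.89 [457. 287.   0.]
collar_edge [266. 192.] 0.56 [486. 294.  58.]
socket_rim [280. 192.] 0.91 [460. 277.  48.]
wrist cam at [ 229. -611.  385.] [-0.22 -0.05 -0.97]
1.35
```

View pictures.

Run:
```python
import cv2
a=cv2.imread('pics/top0.png')[110:290,160:360]; b=cv2.imread('pics/side0.png')[110:290,160:360]
cv2.imwrite('pics/c0.png',cv2.hconcat([cv2.resize(x,None,fx=2,fy=2,interpolation=3) for x in (a,b)]))
cv2.imwrite('pics/c1.png',cv2.resize(a,(800,720)[:2])[:600])
```

```text
(no output)
```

View pics/c0.png

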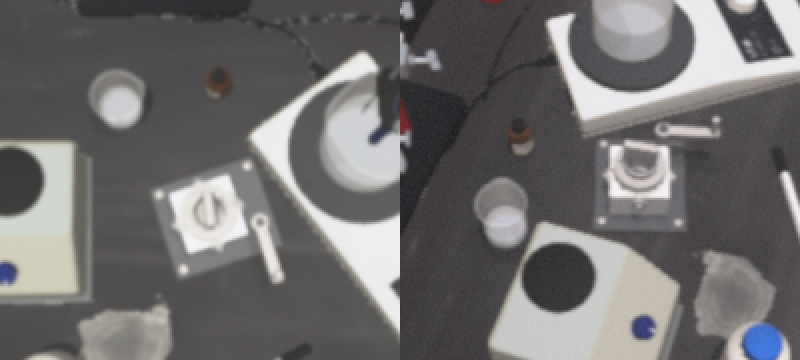

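View pics/top0.png

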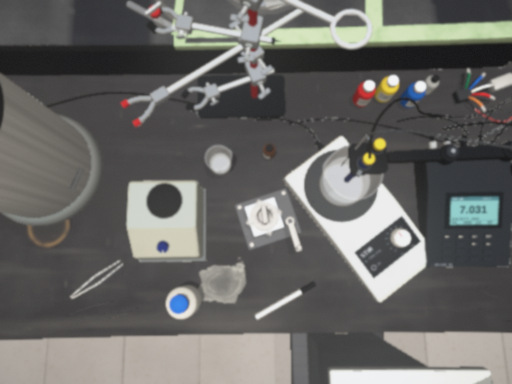

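Run:
```python
from h import *
ci=camera_info('top');d=np.load('pics/top0.npz')['d']
for nm,uv,z in [('post',(290,220),62),('armend',(298.5,248),62),('bl',(250.5,244.5),8),('tl',(240,208),8),('tr',(283,193),8),('br',(297,232),8),('vialcap',(269,150),50)]:
    print(nm,np.round(atz(ci,uv,z)))
# height map
H,W=d.shape;vv,uu=np.mgrid[0:H,0:W]
K=np.array([[ci['fx'],0,ci['cx']],[0,ci['fy'],ci['cy']],[0,0,1.]])
p=cv2.undistortPoints(np.stack([uu,vv],-1).reshape(-1,1,2).astype(float),K,np.array(ci['dist'],float))[:,0]
P=np.c_[p,np.ones(len(p))]*d.reshape(-1,1)
X=(P-np.array(ci['t']))@np.array(ci['R']);ok=d.reshape(-1)>0
np.save('pics/X.npy',X.reshape(H,W,3))
g=np.zeros((20,24))
for x,y,z in X[ok]:
    i=int((x-300)//20);j=int((y-80)//20)
    if 0<=i<20 and 0<=j<24: g[i,j]=max(g[i,j],z)
print('rows x desc, cols y desc from 560')
print('     ',[80+20*j for j in range(23,-1,-1)])
for i in range(19,-1,-1): print(300+20*i,' '.join('%4d'%v for v in g[i,::-1]))
```

```text
post [447. 235.  62.]
armend [391. 220.  62.]
bl [402. 316.   8.]
tl [480. 338.   8.]
tr [511. 244.   8.]
br [426. 217.   8.]
vialcap [597. 274.  50.]
rows x desc, cols y desc from 560
      [540, 520, 500, 480, 460, 440, 420, 400, 380, 360, 340, 320, 300, 280, 260, 240, 220, 200, 180, 160, 140, 120, 100, 80]
680    4    4    4    4    6  154  218  219  219  158  153  375  376  216  216   14   14  377  378  372  376  375    4    6
660    5    3    4    4  222  222  221  218  158  156    4  294  295  150    9    8   11   15  376  373  376  376   11    8
640    4  219  219  222  224  223  154  155    2    4    4    4    4    3    4    3    3    4  375  376  376    4    4    4
620    4  221  216  218  217    3    3    3    3    5    3    5    4    4    2    4    4    3    3   31    4   48   47    3
600    4    3  221  219    4    3    5    3   68   70    4    4    3   42   53    3    4    2    3   38   51   51   50  308
580    3    3  216    4    4    3    4   70   68   70   72    4    4   50   52   20    4    3   47   77   79   76  327  317
560    4    6    4    4    3    3    4   70  
[... 990 characters left out ...]
    3    3    4   10   50   50   38   11   66   61    6    4   53   54   53   52
380  105  110  110  127  128  111  110  107    3    3    5    6   13    9    5    3   86   87    3    3   49   53   51   50
360   28   90   90   89   88   88   90   91    4    5    3    6    5    2    4    6    4    3    3    4    3   48   49   49
340    5    4    4    4    4    4    3    4    5    6    5    5    3    3    3    3    4    3    5    3    3    3   44   45
320    4    3    4    5    4   58    5    5    5    5    4    4    4    3    3    3    4    3   14    5    3    3   32   40
300    3    5    3    5  104  106  100    4    5    5    4    4    3    3    4    4   11   15   16    4    5    3    4   36
```

```bash
python3 - <<'E'
import numpy as np
X=np.load('pics/X.npy').reshape(-1,3)
print(X.min(0),X.max(0))
g=np.full((14,20),-1.)
for x,y,z in X:
    i=int((x-100)//50);j=int((y+500)//40)
    if 0<=i<14 and 0<=j<20: g[i,j]=max(g[i,j],z)
print('      ',[-500+40*j for j in range(19,-1,-1)])
for i in range(13,-1,-1): print(100+50*i,' '.join('%4d'%v for v in g[i,::-1]))
E
cp pics/side0.png pics/s.png
```

```text
[-109.3623028 -708.6270731 -931.8921827] [ 881.12997715 1348.28229097  923.72473813]
       [260, 220, 180, 140, 100, 60, 20, -20, -60, -100, -140, -180, -220, -260, -300, -340, -380, -420, -460, -500]
750  294  262  151  152  151  152  152  151  153  151  151  152  151   95   23   -1   -1   -1   -1   -1
700  384  377  377  376    4   82   81   81   81   63   21   42   39   27   15   -1   -1   -1   -1   -1
650  216   14  378  376  376    9    8  147  114   45   13   34   34   15    5   -1   -1   -1   -1   -1
600   53    4   24   51   51  308  268  190   12   42   42   41   30   12    1   -1   -1   -1   -1   -1
550   52   47   80  250  332  317    2    4   79   80  254   80   81   17   -1   -1   -1   -1   -1   -1
500   11   51  202  328  344  344  331  317  303  290  257   81   83   -1   -1   -1   -1   -1   -1   -1
450  105   66   81  265  264  201   55   51   76   76   77   76   76   -1   -1   -1   -1   -1   -1   -1
400  104   69   61   81   81   77   62   63   61   63   64   63   61    2   -1   -1   -1   -1   -1   -1
350    9   86   87   49   53   50   58   61   43   47   46   46   45    3   -1   -1   -1   -1   -1   -1
300    4   11   16    5   40   43   41   35   29    4    4    4    5    2   -1   -1   -1   -1   -1   -1
250   12   12    9    5    6   31   32    5    4    6    5    4    4   -1   -1   -1   -1   -1   -1   -1
200    4    4    4    3    3    4    4    3    4    5    4    4    3   -1   -1   -1   -1   -1   -1   -1
150   -1   -1   -1   -1   -1    0    0    0   -1    0   -1   -1   -1   -1   -1   -1   -1   -1   -1   -1
100   -1   -1   -1    4    6    4    4    4    5    5    4    4   -1   -1   -1   -1   -1   -1   -1   -1
```

View pics/side0.png

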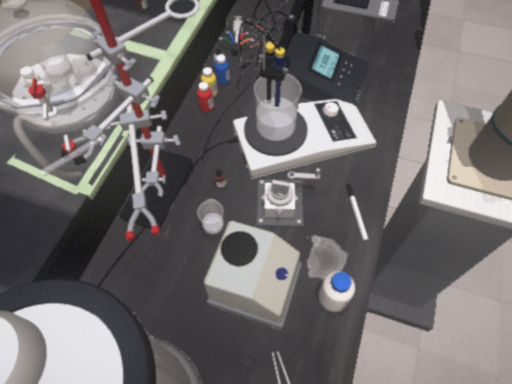

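View pics/wrist0.png

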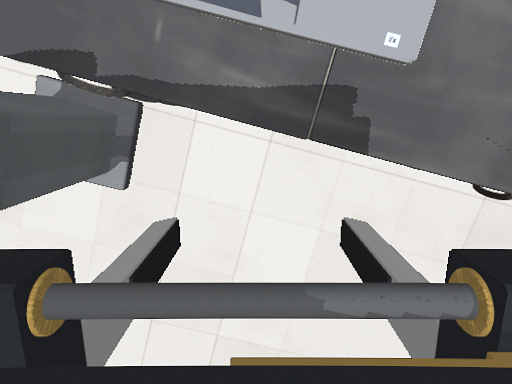

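```bash
cat > rows.py <<'E'
from h import *
from scipy.spatial.transform import Rotation as Ro
def toolrot(psi): # tool z at world angle psi(deg), x down
    a=np.radians(psi);z=np.array([np.cos(a),np.sin(a),0]);x=np.array([0,0,-1.]);y=np.cross(z,x)
    return np.c_[x,y,z]
def row(s,p,psi,w):
    R0=np.array(s['tool_rot']);v=np.degrees(Ro.from_matrix(R0.T@toolrot(psi)).as_rotvec())
    return [round(float(a),1) for a in [*v,*(R0.T@(np.array(p)-s['tcp_pos'])),w]]
E
cat > arc.py <<'E'
import sys
from rows import *
a,b=int(sys.argv[1]),int(sys.argv[2])
s=read_state();print(s['time'],s['tcp_pos'],s['contact_force'])
N=29
for k in range(a,b):
    f=k/N;az=np.radians(-75+107*f);r=650-111*f;z=404+196*min(1,k/9) 
    print(row(s,[r*np.cos(az),r*np.sin(az),z],-75+174*f,94),',')
E
python3 arc.py 1 13
```

```text
1.35 [ 168.26928929 -627.84866411  404.67009777] [ 0.89358651  0.0593432  -0.02411962]
[-6.0, -0.0, -0.0, -21.1, 41.5, -5.2, 94.0] ,
[-12.0, -0.0, -0.0, -42.9, 82.5, -13.0, 94.0] ,
[-18.0, 0.0, -0.0, -64.7, 122.6, -23.4, 94.0] ,
[-24.0, 0.0, -0.0, -86.4, 161.7, -36.3, 94.0] ,
[-30.0, 0.0, -0.0, -108.2, 199.6, -51.6, 94.0] ,
[-36.0, 0.0, -0.0, -130.0, 236.3, -69.2, 94.0] ,
[-42.0, 0.0, -0.0, -151.8, 271.5, -89.1, 94.0] ,
[-48.0, 0.0, -0.0, -173.5, 305.1, -111.0, 94.0] ,
[-54.0, 0.0, -0.0, -195.3, 337.1, -135.0, 94.0] ,
[-60.0, 0.0, -0.0, -195.3, 367.2, -160.8, 94.0] ,
[-66.0, 0.0, -0.0, -195.3, 395.5, -188.4, 94.0] ,
[-72.0, 0.0, -0.0, -195.3, 421.7, -217.5, 94.0] ,
```

carry_out --pt "-6 0 0 -21 41 -5 94" --pt "-12 0 0 -43 82 -13 94" --pt "-18 0 0 -65 122 -23 94" --pt "-24 0 0 -86 162 -36 94" --pt "-30 0 0 -108 200 -52 94" --pt "-36 0 0 -130 236 -69 94" --pt "-42 0 0 -152 271 -89 94" --pt "-48 0 0 -174 305 -111 94" --pt "-54 0 0 -195 337 -135 94" --pt "-60 0 0 -195 367 -161 94" --pt "-66 0 0 -195 395 -188 94" --pt "-72 0 0 -195 422 -217 94"

```text
time: 2.55
tcp_pos: [520.4, -307.7, 599.9]
tool_rot: [[0.0, 0.048, 0.999], [-0.0, 0.999, -0.048], [-1.0, -0.0, 0.0]]
contact_force: [-0.1, 0.3, 0.5]
width: 1.003
```

```bash
python3 arc.py 12 24; python3 -c "
from h import *
print(np.round(read_state()['q']),np.round(read_state()['tool_rot'],2))"
```

```text
2.55 [ 520.37518148 -307.7143072   599.8868195 ] [-0.05342726  0.26426517  0.51255041]
[0.2, 0.0, 0.0, -0.1, -1.0, -1.0, 94.0] ,
[-5.8, 0.0, 0.0, -0.1, 35.5, 12.6, 94.0] ,
[-11.8, 0.0, 0.0, -0.1, 72.6, 23.7, 94.0] ,
[-17.8, 0.0, 0.0, -0.1, 110.1, 32.4, 94.0] ,
[-23.8, 0.0, 0.0, -0.2, 147.8, 38.6, 94.0] ,
[-29.8, 0.0, 0.0, -0.2, 185.6, 42.3, 94.0] ,
[-35.8, 0.0, 0.0, -0.2, 223.3, 43.5, 94.0] ,
[-41.8, 0.0, 0.0, -0.2, 260.8, 42.2, 94.0] ,
[-47.8, 0.0, 0.0, -0.2, 297.8, 38.6, 94.0] ,
[-53.8, 0.0, 0.0, -0.2, 334.4, 32.6, 94.0] ,
[-59.8, 0.0, 0.0, -0.3, 370.2, 24.3, 94.0] ,
[-65.8, 0.0, 0.0, -0.3, 405.1, 13.7, 94.0] ,
[ 40.  25. -19.  76.   8.  80.  18.] [[ 0.    0.05  1.  ]
 [-0.    1.   -0.05]
 [-1.   -0.    0.  ]]
```

carry_out --pt "-6 0 0 0 36 13 94" --pt "-12 0 0 0 73 24 94" --pt "-18 0 0 0 110 32 94" --pt "-24 0 0 0 148 39 94" --pt "-30 0 0 0 186 42 94" --pt "-36 0 0 0 223 43 94" --pt "-42 0 0 0 261 42 94" --pt "-48 0 0 0 298 39 94" --pt "-54 0 0 0 334 33 94" --pt "-60 0 0 0 370 24 94" --pt "-66 0 0 0 405 14 94"

```text
time: 3.65
tcp_pos: [553.5, 97.5, 599.8]
tool_rot: [[0.001, -0.895, 0.447], [-0.0, 0.447, 0.895], [-1.0, -0.001, -0.0]]
contact_force: [0.4, 0.6, -0.5]
width: 1.0
```

Run:
```python
from rows import *
s=read_state();print(s['time'],s['tcp_pos'],np.round(s['q']))
p0=s['tcp_pos'];p1=np.array([457,286,480])
n=int(np.ceil(np.linalg.norm(p1-p0)/45));psi0=np.degrees(np.arctan2(s['tool_rot'][1][2],s['tool_rot'][0][2]))
print(psi0)
n=max(n,int(np.ceil((99-psi0)/7)))
for k in range(1,n+1): print(row(s,p0+(p1-p0)*k/n,psi0+(99-psi0)*k/n,50))
```

```text
3.65 [553.51985032  97.5428521  599.78184008] [ 13.  23. -40.  83.  15.  79.  36.]
63.46948374302491
[-5.9, -0.0, 0.1, 19.9, 28.4, 20.9, 50.0]
[-11.8, -0.0, 0.1, 39.9, 56.9, 41.8, 50.0]
[-17.8, -0.0, 0.1, 59.8, 85.3, 62.8, 50.0]
[-23.7, -0.0, 0.1, 79.7, 113.8, 83.7, 50.0]
[-29.6, -0.0, 0.0, 99.7, 142.2, 104.6, 50.0]
[-35.5, -0.0, 0.0, 119.6, 170.6, 125.5, 50.0]
```

carry_out --pt "-6 0 0 0 28 21 94" --pt "-12 0 0 0 57 42 94" --pt "-18 0 0 20 85 63 94" --pt "-24 0 0 50 114 84 94" --pt "-30 0 0 85 142 105 94" --pt "-35.5 0 0 120 171 125 94" --pt "-35.5 0 0 120 171 125 94"

```text
time: 4.35
tcp_pos: [452.7, 288.5, 476.2]
tool_rot: [[-0.007, -0.986, -0.166], [-0.002, -0.166, 0.986], [-1.0, 0.007, -0.001]]
contact_force: [-0.7, 0.0, -0.5]
width: 0.997
```

Run:
```python
from h import *
s=read_state();print(s['time'],s['tcp_pos'],np.round(s['q']))
im,d,ci=grab('wrist','wrist1')
for th in ['cup','keeper_pin','cup_grip','collar_edge','socket_rim']:
    for x in tip_of('wrist',th)[:2]:
        uv=x['uv'];z={'keeper_pin':86,'cup_grip':90,'cup':28,'collar_edge':58,'socket_rim':48}[th]
        print(th,np.round(uv),round(x['confidence'],2),np.round(atz(ci,uv,z),1),d[int(uv[1]),int(uv[0])])
H,W=d.shape;vv,uu=np.mgrid[0:H,0:W]
K=np.array([[ci['fx'],0,ci['cx']],[0,ci['fy'],ci['cy']],[0,0,1.]])
p=cv2.undistortPoints(np.stack([uu,vv],-1).reshape(-1,1,2).astype(float),K,np.array(ci['dist'],float))[:,0]
X=((np.c_[p,np.ones(len(p))]*d.reshape(-1,1)-np.array(ci['t']))@np.array(ci['R']))
m=(d.reshape(-1)>0)&(np.hypot(X[:,0]-457,X[:,1]-286)<40)
for lo,hi in [(92,115),(78,115),(60,74),(50,62)]:
    q=X[m&(X[:,2]>lo)&(X[:,2]<hi)]
    if len(q)>5:
        e,v=np.linalg.eigh(np.cov(q[:,:2].T)); print(lo,hi,len(q),np.round(q.mean(0),1),q[:,2].max(),'sd',np.round(np.sqrt(e),1),'dir',np.degrees(np.arctan2(v[1,1],v[0,1])), 'minmax mid',(q[:,:2].min(0)+q[:,:2].max(0))/2)
```

```text
4.35 [452.67152239 288.49692014 476.17466168] [ -4.  28. -48.  99.  23.  64.  41.]
cup [254. 172.] 0.8 [455.3 282.2  28. ] 429.8844
keeper_pin [208. 114.] 0.88 [389.7 220.2  86. ] 360.97894
cup_grip [260. 179.] 0.96 [451.8 288.7  90. ] 361.1053
collar_edge [260. 199.] 0.56 [482.9 295.   58. ] 424.0422
socket_rim [258. 199.] 0.65 [486.1 292.9  48. ] 424.4615
socket_rim [308. 253.] 0.62 [549.2 372.1  48. ] 448.1106
92 115 255 [452.7 286.7 101.8] 104.05461882491781 sd [ 2.6 10.5] dir -173.10727012224726 minmax mid [453.34324906 286.94637545]
78 115 268 [451.9 286.7 101. ] 104.05461882491781 sd [ 2.6 10.9] dir -173.15980324290038 minmax mid [453.31495456 286.89406119]
60 74 1134 [451.3 286.5  64.1] 72.0538448206115 sd [15.9 16.9] dir 97.85605611255515 minmax mid [453.4660435  286.81300493]
50 62 127 [452.8 285.6  58.5] 61.99963794599928 sd [17.1 17.4] dir 89.72140420643359 minmax mid [454.53582661 287.85367207]
```

View pics/wrist1.png

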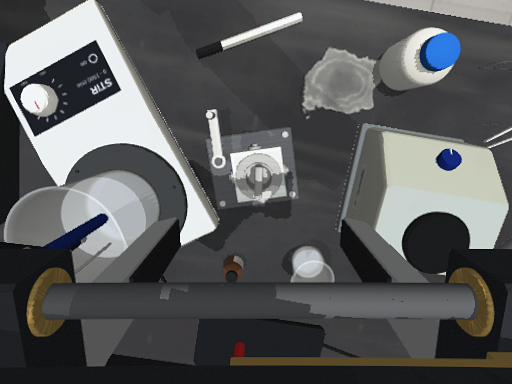

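Run:
```python
from rows import *
s=read_state();print(s['time'],s['tcp_pos'])
for p,psi in [([453.2,286.9,430],97),([453.2,286.9,310],97),([453.2,286.9,272],97)]: print(row(s,p,psi,40))
```

```text
4.65 [457.5559121  284.80084131 480.66391456]
[1.8, -0.0, 0.2, 50.7, 4.1, 2.8, 40.0]
[1.8, -0.0, 0.2, 170.7, 4.5, 2.8, 40.0]
[1.8, -0.0, 0.2, 208.7, 4.6, 2.8, 40.0]
```

```bash
cat > look.py <<'E'
import sys
from h import *
tag=sys.argv[1]
s=read_state();print(s['time'],s['tcp_pos'],np.round(s['q']))
im,d,ci=grab('wrist',tag)
H,W=d.shape;vv,uu=np.mgrid[0:H,0:W]
K=np.array([[ci['fx'],0,ci['cx']],[0,ci['fy'],ci['cy']],[0,0,1.]])
p=cv2.undistortPoints(np.stack([uu,vv],-1).reshape(-1,1,2).astype(float),K,np.array(ci['dist'],float))[:,0]
X=((np.c_[p,np.ones(len(p))]*d.reshape(-1,1)-np.array(ci['t']))@np.array(ci['R']))
m=(d.reshape(-1)>0)&(np.hypot(X[:,0]-457,X[:,1]-286)<40)
for lo,hi in [(88,115),(52,74)]:
    q=X[m&(X[:,2]>lo)&(X[:,2]<hi)]
    if len(q)>5:
        e,v=np.linalg.eigh(np.cov(q[:,:2].T)); print(lo,hi,len(q),np.round(q.mean(0),1),q[:,2].max(),'sd',np.round(np.sqrt(e),1),'dir',np.degrees(np.arctan2(v[1,1],v[0,1])), 'minmax mid',(q[:,:2].min(0)+q[:,:2].max(0))/2)
for th in ['keeper_pin','cup_grip']:
  for x in tip_of('wrist',th)[:1]:
    z={'keeper_pin':86,'cup_grip':90}[th];print(th,x['uv'],atz(ci,x['uv'],z))
s=read_state();print(s['time'],s['tcp_pos'])
E
python3 look.py wrist2
```

```text
4.65 [457.5559121  284.80084131 480.66391456] [ -3.  28. -48.  98.  23.  64.  41.]
88 115 253 [452.4 286.6 101.6] 103.94045947802051 sd [ 2.6 10.4] dir -172.8959522887255 minmax mid [453.11915566 287.05008864]
52 74 1157 [451.7 286.6  63.9] 73.8651243914813 sd [16.  16.7] dir 97.14920069232234 minmax mid [453.55750927 286.99843089]
keeper_pin [212.4, 105.4] [387.14699443 220.74094084  86.        ]
cup_grip [260.4, 169.9] [450.34611388 284.90236922  90.        ]
4.8 [457.0518872  285.05358342 480.33149965]
```

Run:
```python
from h import *
X=np.load('pics/X.npy').reshape(-1,3)
m=np.hypot(X[:,0]-455,X[:,1]-286)<40
for lo,hi in [(88,115),(52,74),(44,74)]:
    q=X[m&(X[:,2]>lo)&(X[:,2]<hi)];print(len(q),q.mean(0),(q.min(0)+q.max(0))/2)
z=np.load('pics/side0.npz');d=z['d'];ci=camera_info('side')
H,W=d.shape;vv,uu=np.mgrid[0:H,0:W]
K=np.array([[ci['fx'],0,ci['cx']],[0,ci['fy'],ci['cy']],[0,0,1.]])
p=cv2.undistortPoints(np.stack([uu,vv],-1).reshape(-1,1,2).astype(float),K,np.array(ci['dist'],float))[:,0]
X=((np.c_[p,np.ones(len(p))]*d.reshape(-1,1)-np.array(ci['t']))@np.array(ci['R']))
m=np.hypot(X[:,0]-455,X[:,1]-286)<40
for lo,hi in [(88,115),(52,74),(44,74)]:
    q=X[m&(X[:,2]>lo)&(X[:,2]<hi)];print(len(q),q.mean(0),(q.min(0)+q.max(0))/2)
```

```text
90 [455.57855579 287.0257617  101.19088255] [455.62511519 287.57514022  98.22919396]
451 [454.51290005 286.86066274  63.73085909] [455.50430852 287.14504405  62.43515362]
767 [453.59527724 286.55213902  57.27917986] [455.78957802 286.21904182  58.45447689]
121 [457.51307998 288.52358961  98.02694443] [457.85114526 286.50389515  95.88618854]
301 [455.84817983 296.36914379  63.83099998] [458.08668363 285.89225736  63.00336031]
570 [453.95136178 298.16659369  56.32180482] [456.96636825 286.1431699   58.84118514]
```

Run:
```python
from rows import *
s=read_state();print(s['time'],s['tcp_pos'])
for p,psi in [([455,287,310],97),([455,287,272],97)]: print(row(s,p,psi,40))
```

```text
4.8 [457.0518872  285.05358342 480.33149965]
[1.8, -0.0, 0.1, 170.3, 2.1, 2.3, 40.0]
[1.8, -0.0, 0.1, 208.3, 2.2, 2.3, 40.0]
```

carry_out --pt "1.8 0 0 45 2 2 40" --pt "1.8 0 0 90 2 2 40" --pt "1.8 0 0 135 2 2 40" --pt "1.8 0 0 170 2 2.3 40" --pt "1.8 0 0 190 2.2 2.3 40" --pt "1.8 0 0 208 2.2 2.3 40" --pt "1.8 0 0 208 2.2 2.3 40" --pt "1.8 0 0 208 2.2 2.3 40"

```text
time: 5.6
tcp_pos: [455.3, 287.0, 272.8]
tool_rot: [[0.002, -0.993, -0.122], [0.0, -0.122, 0.993], [-1.0, -0.002, -0.0]]
contact_force: [0.2, 0.1, 0.8]
width: 0.426
```

```bash
python3 look.py wrist3
```

```text
5.6 [455.32020797 286.9970371  272.75733585] [-12.  42. -36. 111.  39.  40.  25.]
88 115 2616 [448.6 286.3 101.9] 114.9909132647173 sd [ 8.3 17.8] dir 97.06962741252244 minmax mid [452.83421711 285.8400277 ]
52 74 3977 [449.2 286.4  64.1] 73.95472073322358 sd [14.7 16.3] dir -171.39187980911294 minmax mid [453.42865615 286.16076317]
keeper_pin [138.8, 100.9] [387.90807284 218.62278762  86.        ]
5.75 [455.42218488 287.18382363 273.54306278]
```

View pics/wrist3.png

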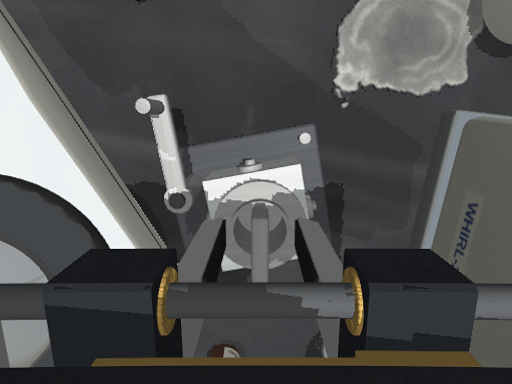

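Run:
```python
from h import *
ci=camera_info('wrist')
for v in (203,206): print(atz(ci,(260.5,v),102))
for uv,z in [((217,231),63),((303,231),63),((260,179),63)]:print(atz(ci,uv,z))
a=cv2.imread('pics/wrist3.png')[130:310,170:350];cv2.imwrite('pics/c3.png',cv2.resize(a,(720,600)))
```

```text
[428.87590814 284.75385308 102.        ]
[430.38143443 284.94045815 102.        ]
[460.72781265 261.47090949  63.        ]
[454.17934107 314.80126732  63.        ]
[424.62934449 284.07250922  63.        ]
```

View pics/c3.png

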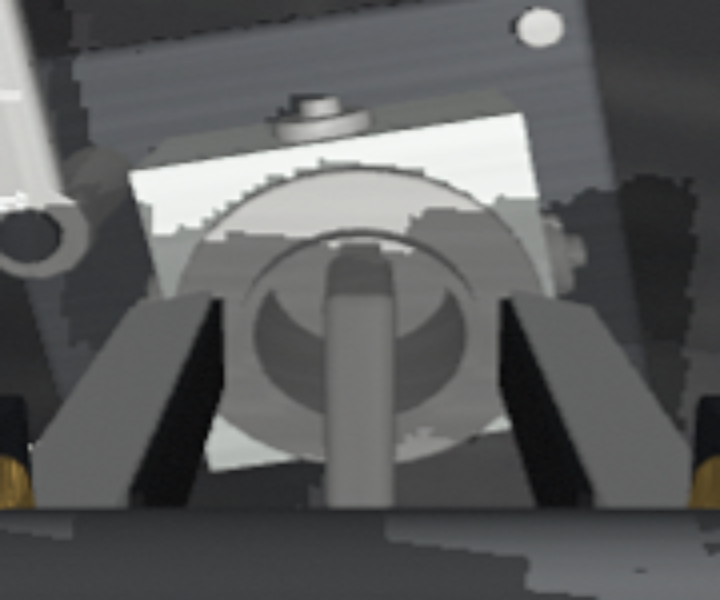

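Run:
```python
from h import *
ci=camera_info('wrist')
for n,uv,z in [('plate end top',(260.5,218.5),102),('collar near',(261,179.5),63),('collar far',(258,269.5),63),('rim near',(260,199.6),70),('collar L',(214,225),63),('collar R',(308,221),63)]: print(n,atz(ci,uv,z))
```

```text
plate end top [436.72696903 285.72695373 102.        ]
collar near [424.85965435 284.70709951  63.        ]
collar far [483.6098133  290.06501663  63.        ]
rim near [435.51735556 285.40215013  70.        ]
collar L [457.02287904 259.25641094  63.        ]
collar R [447.31265309 316.87445251  63.        ]
```

carry_out --pt "0 0 0 1 0.8 0.3 40" --pt "0 0 0 1 0.8 0.3 20" --pt "0 0 0 1 0.8 0.3 5" --pt "0 0 0 1 0.8 0.3 0" --pt "0 0 0 1 0.8 0.3 0" --pt "0 0 0 1 0.8 0.3 0" --pt "0 0 0 1 0.8 0.3 0" --squeeze 55

```text
time: 6.45
tcp_pos: [454.7, 287.0, 272.6]
tool_rot: [[0.004, -0.993, -0.122], [0.0, -0.122, 0.993], [-1.0, -0.004, -0.0]]
contact_force: [0.0, -2.4, 2.5]
width: 0.089
```

carry_out --pt "5 0 0 0.3 0 0 0" --pt "10 0 0 1 0 0 0" --pt "15 0 0 1.6 0 0 0" --pt "20 0 0 2.3 0 0 0" --pt "25 0 0 3 0 0 0" --pt "30 0 0 3.6 0 0 0" --pt "34 0 0 4 0 0 0"

```text
time: 7.15
tcp_pos: [454.4, 288.3, 270.1]
tool_rot: [[0.006, -0.89, 0.455], [0.002, 0.455, 0.891], [-1.0, -0.004, 0.005]]
contact_force: [-2.5, -0.1, 14.6]
width: 0.092
```

```bash
cat > st.py <<'E'
from h import *
s=read_state();R=np.array(s['tool_rot']);print(s['time'],s['tcp_pos'],'psi',np.degrees(np.arctan2(R[1,2],R[0,2])),'F',np.round(s['contact_force'],1),'M',np.round(s['moment'],2),s['width'],np.round(s['q']))
E
python3 st.py
python3 - <<'E'
from h import *
s=read_state();im,d,ci=grab('wrist','wrist4')
a=im[100:310,150:370,::-1];cv2.imwrite('pics/c4.png',cv2.resize(a,(630,600)))
E
python3 st.py
```

```text
7.15 [454.38892795 288.3348892  270.06382061] psi 62.93782077477345 F [-2.5 -0.1 14.6] M [-0.2   0.57  0.37] 0.09239086560373189 [-18.  40. -27. 111.  31.  35.  -2.]
7.2 [454.38109832 288.33303869 269.98900287] psi 62.78509456388862 F [-2.2 -0.5  9.8] M [-0.05  0.46  0.01] 0.08898251190684363 [-18.  40. -27. 111.  31.  35.  -2.]
```

View pics/c4.png

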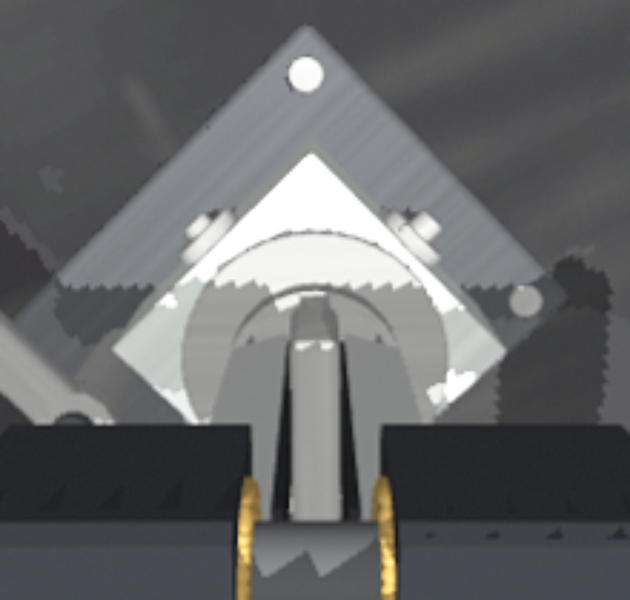

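carry_out --pt "5 0 0 2 0 0 0" --pt "10 0 0 2.8 0 0 0" --pt "15 0 0 3.6 0 0 0" --pt "20 0 0 4.4 0 0 0" --pt "25 0 0 5.2 0 0 0" --pt "30 0 0 6 0 0 0" --pt "35 0 0 6.8 0 0 0" --pt "40 0 0 7.6 0 0 0"

```text
time: 8.0
tcp_pos: [454.7, 288.8, 264.5]
tool_rot: [[0.008, -0.386, 0.923], [0.003, 0.923, 0.386], [-1.0, -0.001, 0.009]]
contact_force: [-2.3, -3.1, 19.8]
width: 0.095
```

```bash
python3 st.py
```

```text
8.0 [454.66519177 288.7994067  264.45040185] psi 22.69451331137414 F [-2.3 -3.1 19.8] M [-0.77  0.66  0.46] 0.09477440309298994 [-25.  39. -15. 112.  19.  31. -31.]
```

carry_out --pt "5 0 0 2.8 0 0 0" --pt "10 0 0 3.5 0 0 0" --pt "15 0 0 4.1 0 0 0" --pt "20 0 0 4.7 0 0 0" --pt "23 0 0 5.2 0 0 0"

```text
time: 8.5
tcp_pos: [455.0, 289.0, 262.7]
tool_rot: [[0.012, 0.005, 1.0], [0.003, 1.0, -0.005], [-1.0, 0.003, 0.012]]
contact_force: [-4.8, -4.9, 35.9]
width: 0.09
```

```bash
python3 st.py
```

```text
8.5 [455.00453153 289.03716619 262.67682096] psi -0.2754579306233311 F [-4.8 -4.9 35.9] M [-1.41  1.35  0.48] 0.0897306666130147 [-30.  39.  -9. 112.  12.  30. -47.]
```

carry_out --pt "0 0 0 -0.5 0 0 0" --pt "0 0 0 -1 0 0 40" --pt "0 0 0 -1 0 0 40" --pt "0 0 0 -1 0 0 40"

```text
time: 8.9
tcp_pos: [455.1, 289.4, 263.5]
tool_rot: [[0.011, 0.004, 1.0], [0.003, 1.0, -0.004], [-1.0, 0.003, 0.011]]
contact_force: [0.2, 0.4, 0.1]
width: 0.312
```

```bash
python3 st.py
python3 - <<'E'
from h import *
im,d,ci=grab('side','side5')
a=im[130:250,210:370,::-1];cv2.imwrite('pics/c5.png',cv2.resize(a,(800,600),interpolation=3))
im,d,ci=grab('wrist','wrist5')
E
```

```text
8.9 [455.05299554 289.4071417  263.5243738 ] psi -0.2418142427717935 F [0.2 0.4 0.1] M [-0.04 -0.09 -0.01] 0.3121534389580575 [-30.  39.  -9. 112.  12.  30. -47.]
```

View pics/c5.png

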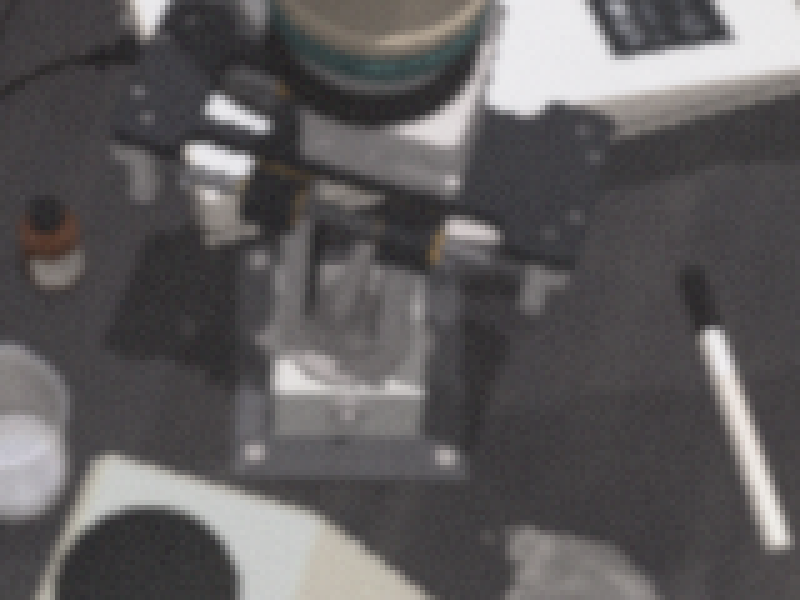

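View pics/wrist5.png

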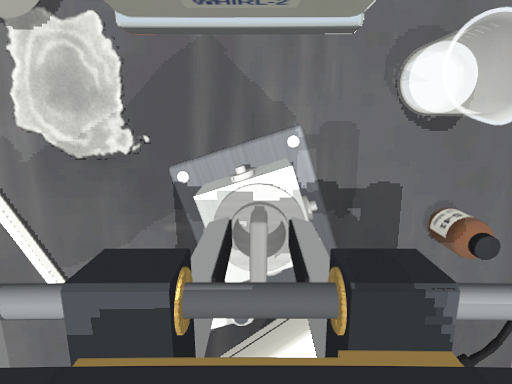

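Run:
```python
from h import *
ci=camera_info('wrist');d=np.load('pics/wrist5.npz')['d']
def P(u,v):
    a=d[v-2:v+3,u-2:u+3];return np.round(atd(ci,(u,v),np.median(a)),1)
for u,v in [(207,208),(213,197),(283,180),(292,190),(300,228),(230,262),(215,270)]: print('block',P(u,v))
for u,v in [(262,192),(245,194),(280,199),(230,206),(298,215)]: print('collar',P(u,v))
for u,v in [(259,240),(259,230),(259,260)]: print('plate',P(u,v))
for u,v in [(232,166),(190,190),(320,250)]: print('base',P(u,v))
a=cv2.imread('pics/wrist5.png')[140:300,180:340];cv2.imwrite('pics/c6.png',cv2.resize(a,(600,600)))
```

```text
block [422.1 300.5  48.5]
block [426.1 307.5  48.5]
block [469.6 318.1  48.7]
block [475.2 311.6  48.4]
block [475.7 299.4  84.8]
block [435.9 265.7  52.6]
block [436.9 297.9 128.6]
collar [456.5 311.9  54.5]
collar [446.2 310.6  53.9]
collar [467.4 307.5  54.8]
collar [437.  303.2  54. ]
collar [478.5 297.3  54.7]
plate [454.3 296.2  93. ]
plate [454.3 301.5  93.1]
plate [454.2 285.4  92.7]
base [435.3 321.1   8.3]
base [403.6 303.2   8.2]
base [480.6 299.3 113.3]
```

View pics/c6.png

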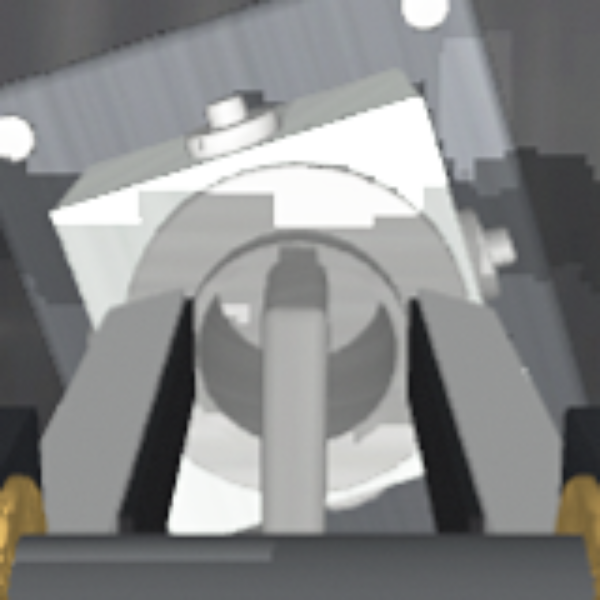

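Run:
```python
from rows import *
s=read_state();print(s['time'],s['tcp_pos'])
for p,psi in [([454.5,287.6,263.5],0),([454.5,287.6,262],10),([454.5,287.6,260],20)]: print(row(s,p,psi,40))
```

```text
9.0 [455.04585494 289.27255624 263.53227204]
[-0.3, 0.7, -0.2, 0.0, -1.7, -0.5, 40.0]
[-10.3, 0.7, -0.1, 1.5, -1.7, -0.6, 40.0]
[-20.3, 0.7, -0.1, 3.5, -1.7, -0.6, 40.0]
```

carry_out --pt "0 0.7 -0.2 0 -1.5 -0.5 40" --pt "0 0.7 -0.2 0 -1.5 -0.5 15" --pt "0 0.7 -0.2 0 -1.5 -0.5 0" --pt "0 0.7 -0.2 0 -1.5 -0.5 0" --pt "0 0.7 -0.2 0 -1.5 -0.5 0" --pt "-5 0.7 -0.2 1.5 -1.5 -0.5 0" --pt "-10 0.7 -0.2 2.5 -1.5 -0.5 0" --pt "-15 0.7 -0.2 3.5 -1.5 -0.5 0" --pt "-20 0.7 -0.2 4.5 -1.5 -0.5 0" --pt "-25 0.7 -0.2 4.5 -1.5 -0.5 0" --squeeze 58

```text
time: 10.0
tcp_pos: [455.8, 288.4, 262.7]
tool_rot: [[0.005, -0.418, 0.908], [-0.001, 0.908, 0.418], [-1.0, -0.003, 0.004]]
contact_force: [-2.0, -2.7, 29.8]
width: 0.096
```

```bash
python3 st.py
```

```text
10.0 [455.76202887 288.439876   262.701323  ] psi 24.71090844146635 F [-2.  -2.7 29.8] M [-1.01  0.72 -0.81] 0.09597368399452871 [-25.  40. -16. 111.  20.  31. -30.]
```

carry_out --pt "0 0 0 -1 0 0 0" --pt "0 0 0 -1.2 0 0 40" --pt "0 0 0 -1.2 0 0 40" --pt "0 0 0 -1.2 0 0 40" --pt "0 0 0 -30 0 0 40" --pt "0 0 0 -75 0 0 40" --pt "0 0 0 -120 0 0 40" --pt "0 0 0 -160 0 0 94" --pt "0 0 0 -160 0 0 94" --pt "0 0 0 -160 0 0 94"

```text
time: 11.0
tcp_pos: [455.0, 288.6, 423.4]
tool_rot: [[0.007, -0.418, 0.909], [0.0, 0.909, 0.418], [-1.0, -0.003, 0.006]]
contact_force: [1.5, -0.4, -0.0]
width: 0.645
```

```bash
python3 st.py; python3 look.py wrist6;  python3 - <<'E'
from h import *
im,d,ci=grab('side','side6')
a=im[130:250,210:370,::-1];cv2.imwrite('pics/c7.png',cv2.resize(a,(800,600),interpolation=3))
E
```

```text
11.0 [455.01969802 288.62212208 423.39479642] psi 24.691561922660394 F [ 1.5 -0.4 -0. ] M [-0.02 -0.06  0.06] 0.6445342470965472 [-20.  27. -22. 103.  13.  52. -23.]
11.0 [455.01969802 288.62212208 423.39479642] [-20.  27. -22. 103.  13.  52. -23.]
88 115 321 [452.4 288.   93. ] 94.86888288531203 sd [ 2.5 10.4] dir 114.72905148700193 minmax mid [452.44953239 287.70744402]
52 74 1408 [451.6 290.3  55.5] 73.98473205296207 sd [15.7 16.9] dir -153.86376601929922 minmax mid [452.74779013 287.78387753]
keeper_pin [173.5, 214.6] [387.95609682 223.37321929  86.        ]
cup_grip [254.5, 180.7] [448.36358415 290.84069864  90.        ]
11.15 [454.61663646 288.20941239 421.18094145]
```

View pics/wrist6.png

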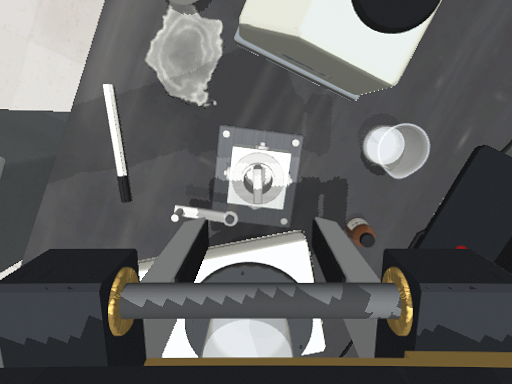

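```bash
cat > hist.py <<'E'
from h import *
def cloud(tag,ci0):
    z=np.load(f'pics/{tag}.npz');d=z['d'];ci=dict(ci0);ci['R']=z['R'];ci['t']=z['t']
    H,W=d.shape;vv,uu=np.mgrid[0:H,0:W]
    K=np.array([[ci['fx'],0,ci['cx']],[0,ci['fy'],ci['cy']],[0,0,1.]])
    p=cv2.undistortPoints(np.stack([uu,vv],-1).reshape(-1,1,2).astype(float),K,np.array(ci['dist'],float))[:,0]
    return (np.c_[p,np.ones(len(p))]*d.reshape(-1,1)-np.array(ci['t']))@np.array(ci['R'])
c=np.array([453.5,287.5]);a=np.radians(17)
for tag in ['wrist2','wrist6']:
    X=cloud(tag,camera_info('wrist'));q=X[:,:2]-c
    h=np.c_[q@[np.cos(a),np.sin(a)],q@[-np.sin(a),np.cos(a)]];r=np.hypot(*q.T)
    f=lambda m:(len(X[m]),np.round(np.median(X[m][:,2]),2))
    print(tag,'plate',f((r<16)&(X[:,2]>85)),'collar',f((r>21.5)&(r<27)&(abs(X[:,2]-58)<9)),'block',f((r>31)&(abs(h)<30).all(1)&(abs(X[:,2]-48)<4)),'base',f((abs(h[:,0])<50)&(h[:,1]>38)&(h[:,1]<50)&(abs(X[:,2]-8)<5)))
E
python3 hist.py
```

```text
wrist2 plate (221, np.float64(101.94)) collar (504, np.float64(63.19)) block (352, np.float64(48.41)) base (584, np.float64(8.48))
wrist6 plate (281, np.float64(93.15)) collar (628, np.float64(54.33)) block (490, np.float64(48.27)) base (824, np.float64(8.5))
```

View pics/c7.png

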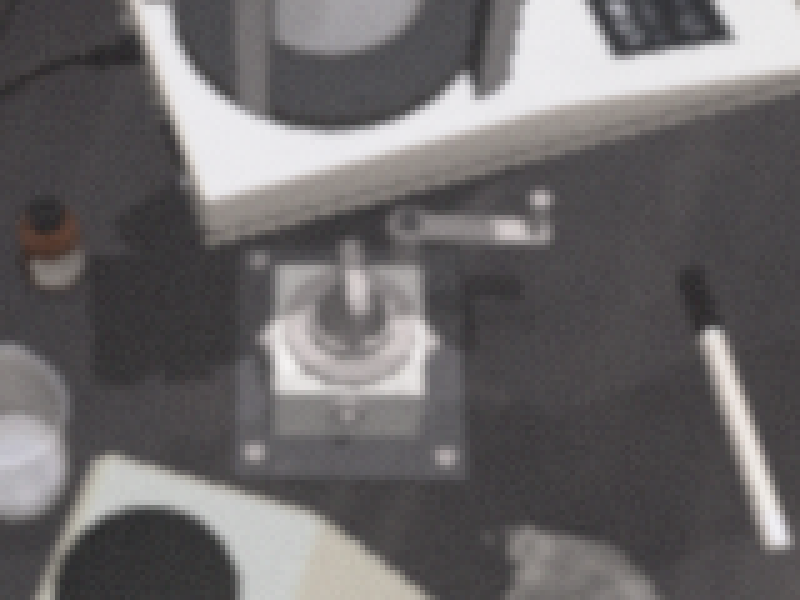

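Run:
```python
from rows import *
s=read_state();print(s['time'],s['tcp_pos'])
for z in (340,300,293): print(row(s,[454.3,287.6,z],24.7,0))
```

```text
11.2 [454.66093011 288.24712333 421.11713121]
[0.0, 0.1, 0.2, 81.1, -0.2, -0.7, 0.0]
[0.0, 0.1, 0.2, 121.1, -0.0, -0.7, 0.0]
[0.0, 0.1, 0.2, 128.1, -0.0, -0.8, 0.0]
```

carry_out --pt "0 0.1 0.2 0 -0.2 -0.7 0" --pt "0 0.1 0.2 20 -0.2 -0.7 0" --pt "0 0.1 0.2 60 -0.2 -0.7 0" --pt "0 0.1 0.2 95 -0.2 -0.7 0" --pt "0 0.1 0.2 115 0 -0.7 0" --pt "0 0.1 0.2 124 0 -0.7 0" --pt "0 0.1 0.2 127 0 -0.7 0" --pt "0 0.1 0.2 129 0 -0.7 0" --pt "0 0.1 0.2 129 0 -0.7 0"

```text
time: 12.1
tcp_pos: [454.6, 287.9, 292.8]
tool_rot: [[0.001, -0.418, 0.908], [0.001, 0.908, 0.418], [-1.0, 0.0, 0.001]]
contact_force: [-0.4, -0.2, 0.8]
width: 0.124
```

```bash
python3 st.py
```

```text
12.1 [454.61775772 287.89740449 292.84312394] psi 24.70876689479644 F [-0.4 -0.2  0.8] M [ 0.06 -0.13  0.07] 0.12409849050528284 [-24.  37. -18. 111.  19.  35. -29.]
```

carry_out --pt "0 0 0 0 0 0 0" --pt "0 0 0 0 0 0 0" --pt "0 0 0 1 0 0 0" --pt "0 0 0 2 0 0 0" --pt "0 0 0 3 0 0 0"

```text
time: 12.6
tcp_pos: [455.0, 288.4, 292.2]
tool_rot: [[0.003, -0.418, 0.908], [0.002, 0.908, 0.418], [-1.0, 0.0, 0.004]]
contact_force: [-4.1, -1.4, 24.6]
width: 0.005
```

```bash
python3 st.py
```

```text
12.6 [454.98930804 288.37460878 292.17238206] psi 24.705498799290964 F [-4.1 -1.4 24.6] M [-0.67  0.76 -0.01] 0.0051494956871675724 [-24.  37. -18. 111.  19.  35. -29.]
```

carry_out --pt "0 0 0 3 -0.3 -0.3 0" --pt "0 0 0 4 -0.3 -0.3 0" --pt "0 0 0 5 -0.3 -0.3 0"

```text
time: 12.9
tcp_pos: [454.9, 289.1, 291.5]
tool_rot: [[0.007, -0.418, 0.908], [0.003, 0.908, 0.418], [-1.0, 0.0, 0.008]]
contact_force: [-8.2, -4.8, 44.2]
width: 0.005
```

```bash
python3 st.py
```

```text
12.9 [454.85225439 289.05425539 291.51431437] psi 24.721107302342986 F [-8.2 -4.8 44.2] M [-1.23  1.84  0.01] 0.004741405501176244 [-24.  37. -18. 111.  19.  35. -29.]
```

carry_out --pt "0 0 0 5 0 0 0" --pt "0 0 0 6 0 0 0" --pt "0 0 0 6 0 0 0"

```text
time: 13.2
tcp_pos: [454.1, 288.9, 291.1]
tool_rot: [[0.009, -0.418, 0.908], [0.001, 0.908, 0.418], [-1.0, -0.003, 0.009]]
contact_force: [-11.2, -8.9, 50.7]
width: 0.003
```

```bash
python3 st.py
```

```text
13.2 [454.09984307 288.8644434  291.09218735] psi 24.704264401696207 F [-11.2  -8.9  50.7] M [-2.16  2.65 -0.03] 0.0029848862066803347 [-24.  37. -17. 111.  19.  35. -29.]
```

carry_out --pt "0 0 0 -3 0 0 0" --pt "0 0 0 -30 0 0 0" --pt "0 0 0 -70 0 0 0" --pt "0 0 0 -110 0 0 0" --pt "0 0 0 -130 0 0 0" --pt "0 0 0 -130 0 0 0" --pt "0 0 0 -130 0 0 0" --pt "0 0 0 -130 0 0 0"

```text
time: 14.0
tcp_pos: [452.6, 288.3, 419.7]
tool_rot: [[0.007, -0.418, 0.908], [-0.001, 0.908, 0.418], [-1.0, -0.003, 0.006]]
contact_force: [0.2, 0.5, 0.0]
width: 0.002
```

```bash
python3 look.py wrist7; sed -i "s/'wrist6'\]/'wrist6','wrist7']/" hist.py; python3 hist.py
```

```text
14.0 [452.5686372  288.27780275 419.70475722] [-20.  27. -22. 104.  13.  52. -24.]
88 115 323 [452.7 288.5  92. ] 94.64293963423462 sd [ 2.5 10.3] dir 114.76455532822854 minmax mid [452.70841589 288.15164188]
52 74 1390 [452.1 290.6  54.6] 73.98270011493136 sd [15.7 16.9] dir -153.04276667857434 minmax mid [453.07950869 287.90451595]
keeper_pin [176.1, 217.1] [389.30662618 222.88248589  86.        ]
cup_grip [260.2, 182.1] [451.29615044 292.04602147  90.        ]
14.15 [452.6690981  288.54506717 419.79223927]
wrist2 plate (221, np.float64(101.94)) collar (504, np.float64(63.19)) block (352, np.float64(48.41)) base (584, np.float64(8.48))
wrist6 plate (281, np.float64(93.15)) collar (628, np.float64(54.33)) block (490, np.float64(48.27)) base (824, np.float64(8.5))
wrist7 plate (2004, np.float64(251.21)) collar (650, np.float64(53.28)) block (497, np.float64(48.31)) base (841, np.float64(8.44))
```

View pics/wrist7.png

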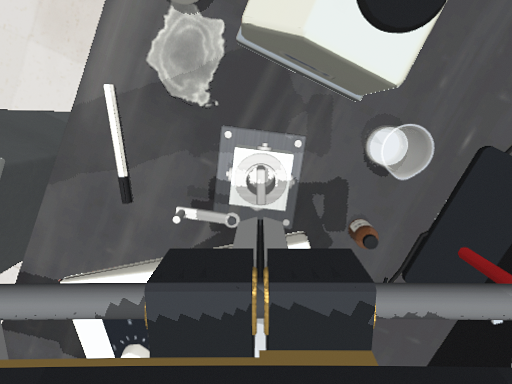

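Run:
```python
from h import *
a=cv2.imread('pics/wrist7.png')[190:240,160:250];cv2.imwrite('pics/c8.png',cv2.resize(a,(800,444),interpolation=3))
ci=camera_info('wrist')
print(atz(ci,(231.5,220),64),atz(ci,(177,217),86))
for uv in [(228,134),(297.5,143.5),(286,223)]: print('screw',atz(ci,uv,10))
```

```text
[443.03909758 236.37147472  64.        ] [390.23891153 223.67346262  86.        ]
screw [399.6360282 314.9245764  10.       ]
screw [479.69199596 339.43074829  10.        ]
screw [510.76312013 243.5259211   10.        ]
```

View pics/c8.png

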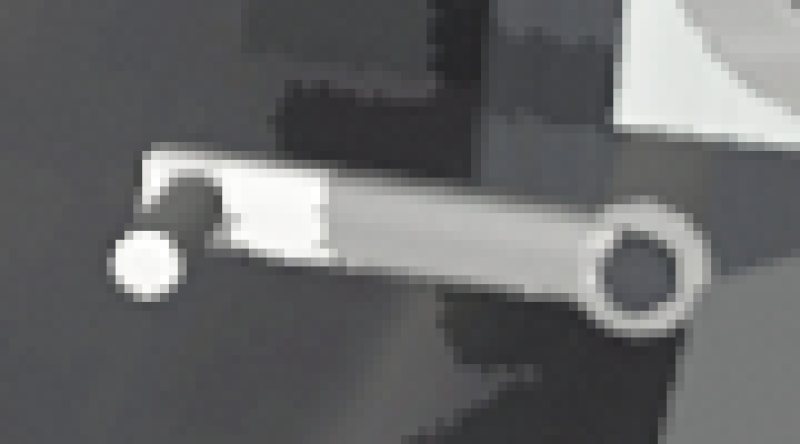

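```bash
cat > kp.py <<'E'
from rows import *
post=np.array([443,236.2])
def pose(al,psi,gap,z=270):
    a=np.radians(al);p=post+55*np.array([np.cos(a),np.sin(a)]);b=np.radians(psi)
    return [*(p-(16.5+gap)*np.array([np.cos(b),np.sin(b)])),z]
E
python3 - <<'E'
from kp import *
s=read_state();print(s['time'],s['tcp_pos'])
print(pose(195.3,88,10))
print(row(s,pose(195.3,88,10,340),88,0));print(row(s,pose(195.3,88,10,270),88,0))
E
```

```text
14.15 [452.6690981  288.54506717 419.79223927]
[np.float64(389.02450532220485), np.float64(195.20312533589845), 270]
[-63.3, 0.2, 0.4, 79.4, -57.9, -97.3, 0.0]
[-63.3, 0.2, 0.4, 149.4, -57.7, -97.8, 0.0]
```

carry_out --pt "-8 0 0 0 -7 -12 0" --pt "-16 0 0 0 -14 -24 0" --pt "-24 0 0 10 -21 -37 0" --pt "-32 0 0 20 -29 -49 0" --pt "-40 0 0 35 -36 -61 0" --pt "-48 0.1 0.2 50 -43 -73 0" --pt "-56 0.2 0.3 65 -50 -85 0" --pt "-63.3 0.2 0.4 79 -58 -97 0" --pt "-63.3 0.2 0.4 79 -58 -97 0"

```text
time: 15.05
tcp_pos: [388.1, 193.3, 338.4]
tool_rot: [[-0.006, -0.999, 0.035], [-0.003, 0.035, 0.999], [-1.0, 0.006, -0.003]]
contact_force: [0.3, -0.4, -0.2]
width: 0.006
```

```bash
python3 st.py
python3 - <<'E'
from kp import *
im,d,ci=grab('wrist','wrist8')
s=read_state()
print(row(s,pose(195.3,88,10,300),88,0));print(row(s,pose(195.3,88,10,270),88,0))
E
```

```text
15.05 [388.05954149 193.26821143 338.44602419] psi 87.98847518228442 F [ 0.3 -0.4 -0.2] M [ 0.05 -0.13 -0.05] 0.005604101768628949 [ -4.  29. -36. 123.  28.  37.  28.]
[-0.2, -0.0, -0.2, 39.5, -0.0, 0.5, 0.0]
[-0.2, -0.0, -0.2, 69.5, -0.1, 0.6, 0.0]
```

View pics/wrist8.png

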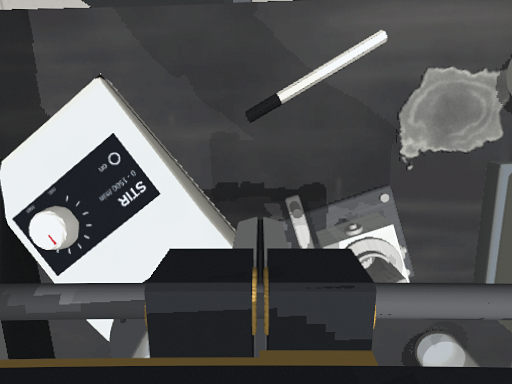

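carry_out --pt "0 0 0 35 0 0.5 0" --pt "0 0 0 69 0 0.5 0" --pt "0 0 0 69 0 0.5 0" --pt "0 0 0 69 0 0.5 0"

```text
time: 15.5
tcp_pos: [389.3, 196.2, 271.1]
tool_rot: [[-0.003, -0.999, 0.038], [0.0, 0.038, 0.999], [-1.0, 0.003, -0.0]]
contact_force: [-0.3, 0.0, -0.1]
width: 0.006
```

```bash
python3 st.py
python3 - <<'E'
from kp import *
im,d,ci=grab('wrist','wrist9')
s=read_state()
N=22
for k in range(1,N+1):
    f=k/N;al=195.3-88.3*f;psi=max(88-(88-17)*f,17);print(k,round(al),row(s,pose(al,psi,10*max(0,1-k/3)+0,270),psi,0))
E
```

```text
15.5 [389.26264839 196.21502252 271.08417825] psi 87.8041073097765 F [-0.3  0.  -0.1] M [ 0.08 -0.19 -0.05] 0.005794016276066095 [-11.  35. -28. 126.  37.  27.  19.]
1 191 [3.0, 0.0, -0.1, 1.7, 2.8, 6.0, 0.0]
2 187 [6.3, 0.0, -0.1, 1.7, 4.5, 13.2, 0.0]
3 183 [9.5, 0.0, -0.1, 1.7, 5.5, 20.5, 0.0]
4 179 [12.7, 0.0, -0.1, 1.7, 6.7, 24.5, 0.0]
5 175 [15.9, 0.0, -0.1, 1.7, 7.5, 28.6, 0.0]
6 171 [19.2, 0.0, -0.1, 1.7, 8.1, 32.7, 0.0]
7 167 [22.4, 0.0, -0.1, 1.7, 8.4, 36.9, 0.0]
8 163 [25.6, 0.0, -0.1, 1.7, 8.4, 41.0, 0.0]
9 159 [28.8, 0.0, -0.1, 1.7, 8.1, 45.1, 0.0]
10 155 [32.1, 0.0, -0.1, 1.7, 7.6, 49.2, 0.0]
11 151 [35.3, 0.0, -0.1, 1.7, 6.7, 53.2, 0.0]
12 147 [38.5, 0.0, -0.1, 1.7, 5.6, 57.1, 0.0]
13 143 [41.8, 0.0, -0.1, 1.8, 4.3, 61.0, 0.0]
14 139 [45.0, 0.0, -0.1, 1.8, 2.6, 64.7, 0.0]
15 135 [48.2, 0.0, -0.1, 1.8, 0.8, 68.3, 0.0]
16 131 [51.4, 0.0, -0.1, 1.8, -1.3, 71.8, 0.0]
17 127 [54.7, 0.0, -0.1, 1.8, -3.7, 75.0, 0.0]
18 123 [57.9, 0.0, -0.1, 1.8, -6.2, 78.1, 0.0]
19 119 [61.1, 0.0, -0.1, 1.7, -9.0, 81.1, 0.0]
20 115 [64.3, -0.0, -0.1, 1.7, -11.9, 83.8, 0.0]
21 111 [67.6, -0.0, -0.1, 1.7, -15.0, 86.3, 0.0]
22 107 [70.8, -0.0, -0.1, 1.7, -18.3, 88.5, 0.0]
```

View pics/wrist9.png

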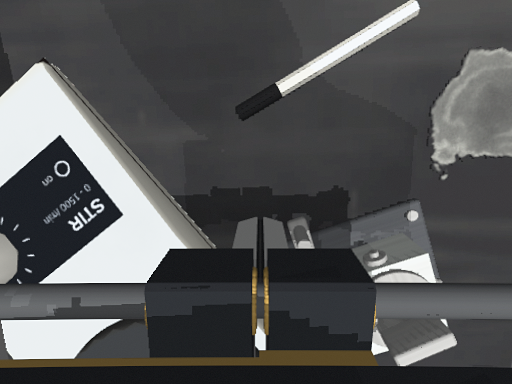

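carry_out --pt "3 0 0 1 2.8 6 0" --pt "6 0 0 1 4.5 13 0" --pt "9.5 0 0 1 5.5 20.5 0" --pt "12.7 0 0 1 6.7 24.5 0" --pt "16 0 0 1 7.5 28.6 0" --pt "19 0 0 1 8.1 32.7 0" --pt "22.4 0 0 1 8.4 37 0" --pt "25.6 0 0 1 8.4 41 0" --pt "28.8 0 0 1 8.1 45 0" --pt "32 0 0 1 7.6 49.2 0"

```text
time: 16.55
tcp_pos: [383.7, 246.0, 272.4]
tool_rot: [[-0.001, -0.825, 0.565], [0.002, 0.565, 0.825], [-1.0, 0.001, 0.001]]
contact_force: [-1.2, -0.5, -0.8]
width: 0.006
```

```bash
python3 st.py
python3 - <<'E'
from kp import *
im,d,ci=grab('wrist','wrist10')
s=read_state()
N=22
for k in range(10,N+4):
    f=k/N;al=195.3-88.3*f;psi=max(88-(88-17)*f,17);print(k,round(al),row(s,pose(al,psi,0,270),psi,0))
E
```

```text
16.55 [383.65399983 245.95737204 272.39608328] psi 55.61507397637248 F [-1.2 -0.5 -0.8] M [-0.22  0.23 -0.01] 0.005808296606617229 [-23.  35. -20. 124.  26.  26.  -7.]
10 155 [-0.2, 0.2, -0.1, 2.5, -0.6, -1.0, 0.0]
11 151 [3.0, 0.2, -0.1, 2.5, 0.9, 2.8, 0.0]
12 147 [6.3, 0.1, -0.1, 2.5, 2.1, 6.7, 0.0]
13 143 [9.5, 0.1, -0.1, 2.5, 2.9, 10.7, 0.0]
14 139 [12.7, 0.1, -0.1, 2.6, 3.6, 14.7, 0.0]
15 135 [16.0, 0.1, -0.1, 2.6, 3.9, 18.8, 0.0]
16 131 [19.2, 0.1, -0.1, 2.6, 4.0, 22.8, 0.0]
17 127 [22.4, 0.1, -0.1, 2.6, 3.7, 26.8, 0.0]
18 123 [25.6, 0.1, -0.1, 2.6, 3.2, 30.8, 0.0]
19 119 [28.9, 0.1, -0.1, 2.6, 2.5, 34.7, 0.0]
20 115 [32.1, 0.1, -0.1, 2.6, 1.4, 38.6, 0.0]
21 111 [35.3, 0.1, -0.1, 2.6, 0.1, 42.4, 0.0]
22 107 [38.5, 0.1, -0.1, 2.6, -1.4, 46.0, 0.0]
23 103 [38.5, 0.1, -0.1, 2.6, -3.9, 48.9, 0.0]
24 99 [38.5, 0.1, -0.1, 2.6, -6.6, 51.7, 0.0]
25 95 [38.5, 0.1, -0.1, 2.6, -9.5, 54.2, 0.0]
```

View pics/wrist10.png

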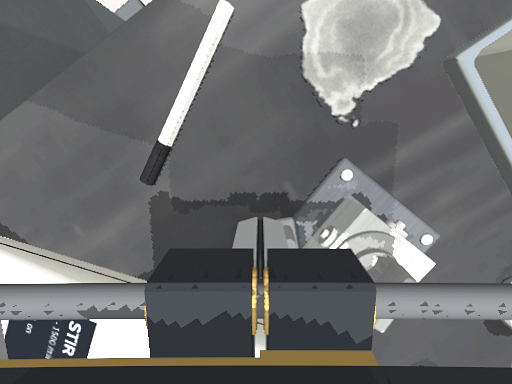

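carry_out --pt "3 0 0 2 0.9 2.8 0" --pt "6 0 0 2 2 6.7 0" --pt "9.5 0 0 2 2.9 10.7 0" --pt "12.7 0 0 2 3.6 14.7 0" --pt "16 0 0 2 3.9 18.8 0" --pt "19 0 0 2 4 22.8 0" --pt "22.4 0 0 2 3.7 26.8 0" --pt "25.6 0 0 2 3.2 30.8 0" --pt "29 0 0 2 2.5 34.7 0" --pt "32 0 0 2 1.4 38.6 0" --pt "35.3 0 0 2 0 42.4 0" --pt "38.5 0 0 2 -1.4 46 0"

```text
time: 17.8
tcp_pos: [411.1, 284.7, 272.2]
tool_rot: [[0.001, -0.292, 0.957], [0.005, 0.957, 0.292], [-1.0, 0.005, 0.002]]
contact_force: [-2.3, 0.8, -0.2]
width: 0.003
```

```bash
python3 st.py
python3 - <<'E'
from h import *
im,d,ci=grab('wrist','wrist11')
E
```

```text
17.8 [411.09789879 284.66555618 272.22534916] psi 16.955126161810146 F [-2.3  0.8 -0.2] M [-0.04  0.23 -0.03] 0.002576069871231161 [-31.  36. -10. 117.  12.  27. -33.]
```

View pics/wrist11.png

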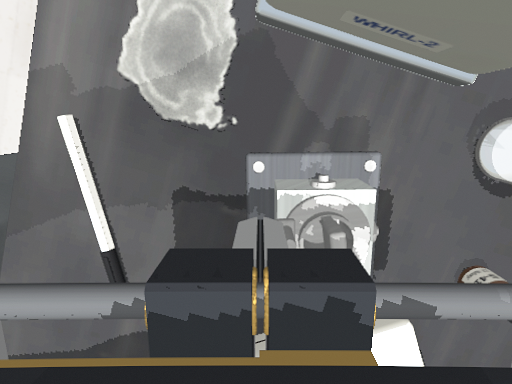

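carry_out --pt "0 0 0 0 0 1 0" --pt "0 0 0 0 0 2 0" --pt "0 0 0 0 0 3 0" --pt "0 0 0 0 0 4 0"

```text
time: 18.25
tcp_pos: [413.4, 285.8, 272.5]
tool_rot: [[-0.003, -0.291, 0.957], [0.004, 0.957, 0.291], [-1.0, 0.004, -0.002]]
contact_force: [-8.6, -1.4, 6.3]
width: 0.005
```

```bash
python3 st.py
```

```text
18.25 [413.43183043 285.80189658 272.51234625] psi 16.92796919151011 F [-8.6 -1.4  6.3] M [-0.37  2.03 -0.1 ] 0.0054588465898130515 [-31.  36. -10. 117.  12.  28. -33.]
```

carry_out --pt "0 0 0 0 0 -4 0" --pt "0 0 0 0 0 -12 0" --pt "0 0 0 -10 0 -20 0" --pt "0 0 0 -50 0 -20 0" --pt "0 0 0 -95 0 -20 0" --pt "0 0 0 -140 0 -20 0" --pt "0 0 0 -150 0 -20 0" --pt "0 0 0 -150 0 -20 0" --pt "0 0 0 -150 0 -20 0"

```text
time: 19.15
tcp_pos: [394.2, 278.9, 421.9]
tool_rot: [[-0.004, -0.291, 0.957], [0.003, 0.957, 0.291], [-1.0, 0.004, -0.003]]
contact_force: [-0.5, -0.6, -0.0]
width: 0.009
```

```bash
python3 st.py; python3 look.py wrist12
python3 - <<'E'
from h import *
ci=camera_info('wrist')
im=cv2.imread('pics/wrist12.png')
for x in tip_of('wrist','keeper')[:2]: print(x)
post=np.array([443,236.2])
for x in tip_of('wrist','keeper_pin')[:1]:
    p=atz(ci,x['uv'],86)[:2]-post;print(x['uv'],np.hypot(*p),np.degrees(np.arctan2(p[1],p[0]))-107)
X=np.array([[443,236.2,62],[443-.292*55,236.2+.956*55,86],[454.3,287.5,53]]);print(proj(ci,X))
im2,d,c2=grab('side','side12');grab('top','top12')
cv2.imwrite('pics/c13.png',cv2.resize(im2[130:250,210:370,::-1],(800,600),interpolation=3))
E
python3 - <<'E'
from h import *
import re
exec(open('hist.py').read().replace("['wrist2','wrist6','wrist7']","['wrist12']"))
E
```

```text
19.15 [394.24779072 278.91495531 421.87654748] psi 16.932311826655535 F [-0.5 -0.6 -0. ] M [-0.06 -0.09  0.03] 0.008590616687057408 [-28.  22. -14. 111.   7.  48. -29.]
19.15 [394.24779072 278.91495531 421.87654748] [-28.  22. -14. 111.   7.  48. -29.]
88 115 332 [452.3 288.7  91.9] 93.69658647738964 sd [ 2.6 10.4] dir 115.39977066445611 minmax mid [452.73161922 288.38424121]
52 74 1547 [448.5 287.4  56.9] 73.7699372525825 sd [15.3 19.3] dir 52.121369005099275 minmax mid [450.20082234 282.67567443]
keeper_pin [296.4, 187.3] [426.55657595 288.25843169  86.        ]
cup_grip [321.0, 190.8] [450.28429749 292.67730571  90.        ]
19.3 [394.32708408 279.07183258 420.97969733]
wrist12 plate (308, np.float64(92.09)) collar (570, np.float64(53.5)) block (361, np.float64(48.36)) base (820, np.float64(8.42))Traceback (most recent call last):
  File "<stdin>", line 4, in <module>
ValueError: it knows: collar_edge, cup, cup_grip, cup_seat, holder, keeper_pin, small_beaker, socket_rim, vial
```

View pics/wrist12.png

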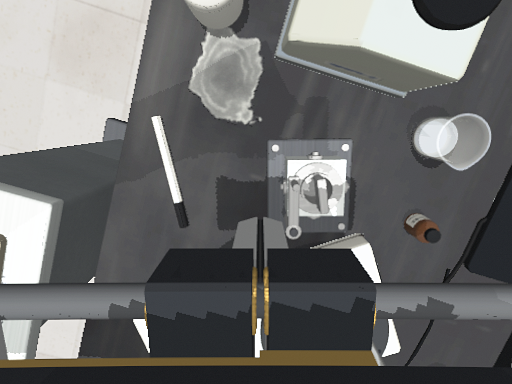

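carry_out --pt "0 0 0 -20 0 0 30" --pt "0 0 0 -20 0 0 30" --pt "0 0 0 -20 0 0 30" --pt "0 0 0 -20 0 0 30" --pt "0 0 0 -20 0 0 30"

```text
time: 19.8
tcp_pos: [394.3, 278.9, 440.2]
tool_rot: [[-0.007, -0.291, 0.957], [0.001, 0.957, 0.291], [-1.0, 0.003, -0.006]]
contact_force: [0.4, -0.3, 0.1]
width: 0.32
```

```bash
python3 st.py; python3 look.py wrist13
python3 - <<'E'
from h import *
exec(open('hist.py').read().replace("['wrist2','wrist6','wrist7']","['wrist13']"))
print(hand_in())
E
```

```text
19.8 [394.31071172 278.90448294 440.15585315] psi 16.94377148221143 F [ 0.4 -0.3  0.1] M [-0.01 -0.12 -0.06] 0.32017840831352357 [-28.  20. -15. 110.   6.  51. -28.]
19.8 [394.31071172 278.90448294 440.15585315] [-28.  20. -15. 110.   6.  51. -28.]
88 115 296 [452.3 288.8  91.9] 93.73593495393483 sd [ 2.6 10.3] dir 115.0221970023026 minmax mid [452.54935546 288.38747165]
52 74 1406 [448.6 287.6  56.9] 73.99672400023205 sd [15.3 19.2] dir 53.210474397414856 minmax mid [450.27724968 282.58549038]
keeper_pin [293.5, 181.1] [423.50210034 289.9318894   86.        ]
cup_grip [316.6, 187.6] [448.14032411 291.0416394   90.        ]
19.95 [394.40817754 278.97436658 440.62602349]
wrist13 plate (276, np.float64(92.09)) collar (515, np.float64(53.49)) block (353, np.float64(48.37)) base (712, np.float64(8.48))
the job is handed in; nothing more can be done
None
```

The cup is seated in its socket, the keeper arm is closed over the collar, and I handed the job in at about 20 s. `hand_in()` reports no verdict, so the results below are from my own checks.

- **Turn:** I gripped the plate and turned the cup about 97° clockwise while pressing. After 34° the gripper had come down only about 2.6 mm from a start of about 9.8 mm proud, so the turn in step 1 was made while the collar was still well clear.
- **Seating:** After that turn I opened the fingers, regripped, and turned back about 25° while pressing. Depth readings then still showed a gap of about 1 mm. I pressed the plate top with closed fingertips at about 50 N. The collar's top face then measured 5.0 mm above the block against a nominal 5 mm.
- **Keeper:** I pushed the pin round with the closed fingers until it met the stop at about 8 N, then backed off and raised the arm. The pin was found at about 0.01 rad from closed. The last look gave a position about 3 mm different, which I put at roughly 0.06 rad, still inside the 0.1 rad limit.
- **Final state:** The collar's top face read 5.1 mm above the block with the keeper closed. No outside force showed on the tool. I did not measure the cup's tilt or speed separately.
- **Bystanders:** The beaker and vial looked undisturbed and upright in the pictures. I did not measure their positions again.

One script stopped on a wrong network name, so the final side and top pictures were not taken. The closing checks rest on the wrist camera alone.

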